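# Put the dried oilstone away in the tool chest

### The arm

A 6-joint arm with a two-finger parallel gripper is mounted at the origin on a cart in front of the work surface, level with it; the furniture and walls round the work are solid. World frame = base frame: x ahead of the robot, y to its left, z up, the work surface at z = 0. Lengths are in mm, angles in rad, forces in N, time in s.
With the tool pointing down it reaches from about 250 to 775 mm from the base axis. Payload 8.9 kg.
Tool frame: the origin (TCP) lies midway between the tips of the shut fingers; the grasp point (between the pads) lies 19 mm behind it; z points along the fingers, y is the line along which they close (so a half turn about z gives the same grasp; the last joint's range is limited). The gripper opens to 85 mm and grips with 20 to 120 N. Pads are 22 mm wide; open, the fingers measure 114 mm over their backs; the gripper's body (76 mm by 85 mm) begins 54 mm behind the grasp point. The pads swing forward as they close: fully open they stand 13 mm farther back than shut.
Start: joints at [1.013, 0.291, -0.153, 1.127, 0, 1.431], TCP at [213.493, 479.63, 231.305] pointing down, gripper open.
Joint ranges: [-2.52, 2.52], [-0.91, 1.74], [-1.3, 1.37], [-1.96, 2.02], [-1.52, 1.47], [-3.14, 3.14]. Speed limits (rad/s): [2.22, 2.22, 2.79, 3.14, 3.14, 3.14].

### API

Orientations are given as a unit quaternion [w, x, y, z].
In Python, from plant import r, eyes gives the robot as it stands.
- The arm moves only by the tool jog_arm, never from a script. Its argument "deltas" is one flat list of numbers, 7 for each row, row after row: the shift along the world's x, y, z as a fraction of full scale, then the turn, a rotation vector about the world's x, y, z as a fraction of full scale, then the closure, from -1 (fully open) to 1 (shut). A call has exactly 8 rows; each row is the pose to reach, as a shift and turn from the pose commanded when the call began; what a row does not reach only later rows make up. Full scale, the value 1, is 0.15 m for a shift and 120 degrees for a turn. A row lasts 1/8 s, in which the tool goes at most 62.5 mm and 10.7 degrees, less where a joint would pass 70% of its speed; a pose out of reach is approached as far as the arm can. A call with a number of a shift or a turn outside -1 to 1 is refused whole. A call with a gripper value outside its range is refused whole. The fingers move at their own pace and stop on an object; "force" is the grip in N (left out, the last holds). Time passes only in rows, so rows that repeat a pose let the fingers close, or fill a call up. It gives the time, the measured TCP pose, the force, the opening and the grip force at its end, in the units of the state.
- r.get_obs(): the state, without advancing time (a new reading comes with each control period).
- eyes.snapshot(name): name is "scene" or "top"; returns the picture (420x560x3 uint8, blue, green, red); there is no depth.
- eyes.camera_model(name): a dict with "K" (3x3 intrinsics, pixels), "k1" (the pictures are not rectified: a ray, as slopes to the right and down, at radius r is drawn at 1 + k1 r^2 times it, then the intrinsics apply), "origin" and "rotation" of the camera in the world. Camera axes: x right, y up, looking along -z (the intrinsics and any distortion apply to the point x, -y, -z); pixel columns grow to the right and rows downward; lengths in mm; the calibration is good to about 2 mm. A picture is of the moment at which its call begins. camera_model takes no time and is no camera call.
- r.job_done(): hands the job in; it is judged then, once.
The state is a dict: "clock": time; "joint_pos": joint angles; "joint_vel": joint speeds; "effort": joint torques, N m; "eef_pos": TCP position; "tool_rot": TCP orientation; "ft_force": force on the tool from outside, world axes, zero at the start; "torque": the same for the moment, N m; "width": finger opening in mm; "grasp_force": force on a finger pad.
Only numpy, scipy, OpenCV 4.12 (cv2) and the standard library are available. Lean on these libraries where they do the work, as an engineer would, in place of code of your own. Each camera call takes 0.05 s, during which the arm holds its last target. There are 200 camera calls.

### The job

The oilstone has dried on its edge in the wooden rack and is to go back into the front compartment of the open top drawer of the blue tool chest; the drawer is too shallow for it on edge. Lift it out of the rack, lay it flat on the worktop with its wooden base down and let go of it; then take it afresh across its width, set it down flat in the compartment, base down, and push the drawer fully home past its catch. Do not drop the stone, do not slam the drawer, and leave the jar, the thread cone and the small dye bottle where they stand.

Things in the scene. Friction and masses are not known exactly. Their poses are not given: they have to be found in the camera images.
- stone: Oilstone, 0.3 to 0.55 kg: wooden block 56 x 170 x 14 mm (own x, y, z) with a grey stone 46 x 150 x 15 mm on it. Origin: centre of the block's underside; z out of the grey face. Starts on edge in the middle slot, leaning 4 degrees: x down, z level and towards the robot (within 0.35 rad), base away from it, upper edge at z = 0.080. Let go when tipped 40 degrees to its base, it falls flat.
- rack: Fixed drying rack: steel plate 150 x 150 mm with 8 mm lip, two beech rails along own x at y = +-56 mm (16 mm wide, tops at z = 24 mm), each with four dowels 9 mm thick ending at z = 60 mm: three slots 32 mm wide. The stone lies across both rails, along own y, at x = 0. Between the rails only low bars at x = +-60 mm, tops at 16 mm. Origin: centre of its underside; x away from the robot.
- chest_drawer (a joint): Opening of the top drawer (m): 0 shut and seated, 0.15 to 0.18 at the start, stop at 0.19; slides level along x of compartment. Friction about 1.2 N. In the last 11 mm of closing a sprung roller catch resists (7 to 9 N in all) until about 3 mm is left, then draws it in and holds it at 0. A drawer pushed only up to the catch stays about 11 mm open.
- compartment (a point): Centre of the floor of the top drawer's front compartment, moves with the drawer, 72 mm above the worktop; x into the chest, y along the front, z up. 122 mm along x, 210 mm along y. Above its floor: side walls 36 mm, rear divider 30 mm, drawer front 48 mm, chest's top panel 48 mm (underside; it begins at the chest's face). The stone goes in along y.
- drawer_pull (a point): Middle of the outer face of the aluminium strip along the top of the drawer front: 234 mm long, 14 mm high, 12 mm proud of the front; z = 0.111, 91 mm before compartment, same axes. Push here. The fixed blue chest is 244 mm wide, 130 mm high; shut, this point is 12 mm before the chest's front and 282 mm before its back. A flat tin lies on its rear half, up to z = 0.15.
- jar: Bystander: glass jar with white lid, 76 mm across, 124 mm high, origin under its centre.
- cone: Bystander: black cone of thread, about 74 mm across, 105 mm high; origin under it, up to 20 mm off its centre.
- dye_bottle: Bystander: small dark brown bottle with black cap, 42 mm across, 54 mm high, origin under its centre.
Things that resemble listed ones, but are neither listed nor needed, are in the scene too. There is more than one size of the stone; the job needs the larger.

How it is judged (in metres and radians):
On the way, in this order (a step that is already met when the one before it is completed fails the run):
1. the stone lies flat on the worktop, base down, released (height (world z) of stone below 0.01 m and angle between stone's own z axis and vertical below 0.1 rad and contact force between the fingers and stone below 0.1 N and linear speed of stone below 0.03 m/s), for 0.2 s.
2. the stone lies flat in the front compartment of the open drawer, base down, released (x of stone in the frame of compartment between -0.038 and 0.038 m and y of stone in the frame of compartment between -0.026 and 0.026 m and z of stone in the frame of compartment between -0.006 and 0.012 m and angle between stone's own z axis and vertical below 0.12 rad and contact force between the fingers and stone below 0.1 N and linear speed of stone below 0.03 m/s), for 0.2 s.
At the end, for the whole second after the job is handed in: The drawer is seated at its catch (open less than 2.5 mm) with the stone released and at rest flat on the floor of its front compartment, wooden base down (within 7 degrees) (all of step 2 and value of joint chest_drawer below 0.0025 m); the robot touches nothing.
It fails at once if the stone is dropped (faster than 0.7 m/s with no finger on it) (linear speed of stone above 0.7 m/s and contact force between the fingers and stone below 0.05 N).
It fails at once if the drawer is slammed (faster than 0.5 m/s) (velocity of joint chest_drawer below -0.5 m/s).
It fails at once if the jar is shifted by more than 30 mm (distance of jar from where it was at the start of the episode above 0.03 m).
It fails at once if the thread cone is shifted by more than 30 mm (distance of cone from where it was at the start of the episode above 0.03 m).
It fails at once if the dye bottle is shifted by more than 30 mm (distance of dye_bottle from where it was at the start of the episode above 0.03 m).
It also fails if it takes over 67 s, if anything falls off the work surface, if the arm or the gripper's body presses on something with over 40 N, if the wrist force passes 120 N, or if a joint passes its speed limit or range.

## Working session

There is one attempt and no reset: what is moved stays moved. The work goes in short steps, Python scripts to look and compute and a tool call to move; the robot and the scene stay as the last step left them, time stands still between calls to the robot, and variables do not carry over. Pictures are saved under pics/ and viewed, at most 10 in all, crops included, and the job is handed in when it is done.

Besides the shell and the picture viewer there is one more tool, called after ">>>" as a command line: name --argument value ..., lists and objects as JSON in quotes. jog_arm: Moves the arm, as the interface text tells. Its arguments: {"type":"object","properties":{"deltas":{"type":"array","items":{"type":"number"}},"force":{"type":"number"}},"required":["deltas"]}

```bash
mkdir -p pics; ls; python3 - <<'E'
from plant import r, eyes
import cv2, json
for n in("scene","top"):
    cv2.imwrite(f"pics/{n}0.png",cv2.resize(eyes.snapshot(n),(784,588),interpolation=cv2.INTER_CUBIC))
    print(n,eyes.camera_model(n))
print(r.get_obs())
E
```

```text
pics
scene {'K': array([[418.85929291,   0.        , 280.7668035 ],
       [  0.        , 418.85929291, 202.16344683],
       [  0.        ,   0.        ,   1.        ]]), 'k1': 0.008481025084257781, 'origin': array([ 221.05958801, -706.04530083,  732.29788985]), 'rotation': array([ 0.87260176,  0.3915729 , -0.12806812, -0.262365  ])}
top {'K': array([[524.70202534,   0.        , 277.34894194],
       [  0.        , 524.70202534, 221.23447227],
       [  0.        ,   0.        ,   1.        ]]), 'k1': -0.11765122624853284, 'origin': array([ 333.33735541, -102.75626216, 1576.79112867]), 'rotation': array([ 0.70679937,  0.06532141, -0.06684407, -0.70121298])}
{'clock': 0.1, 'joint_pos': array([ 1.01270271e+00,  2.91218974e-01, -1.54020684e-01,  1.12670730e+00,
        3.40753147e-06,  1.43151348e+00]), 'joint_vel': array([-0.00168504, -0.00196794,  0.00194832,  0.00017399, -0.0001283 ,
       -0.00100251]), 'effort': array([ 8.16206375e-04, -5.37977564e+01,  3.31918752e+01,  9.28445341e-03,
       -2.92515078e-04,  3.91515096e-05]), 'eef_pos': array([213.28810324, 479.30618568, 230.80357606]), 'tool_rot': array([-1.98166321e-04,  2.07878277e-01,  9.78154533e-01, -5.40111210e-04]), 'ft_force': array([-0.21787399,  0.09322459,  0.17428053]), 'torque': array([-0.05074543,  0.02939771, -0.06341934]), 'grasp_force': 0.0, 'width': 85.29279225662951}
```

View pics/scene0.png

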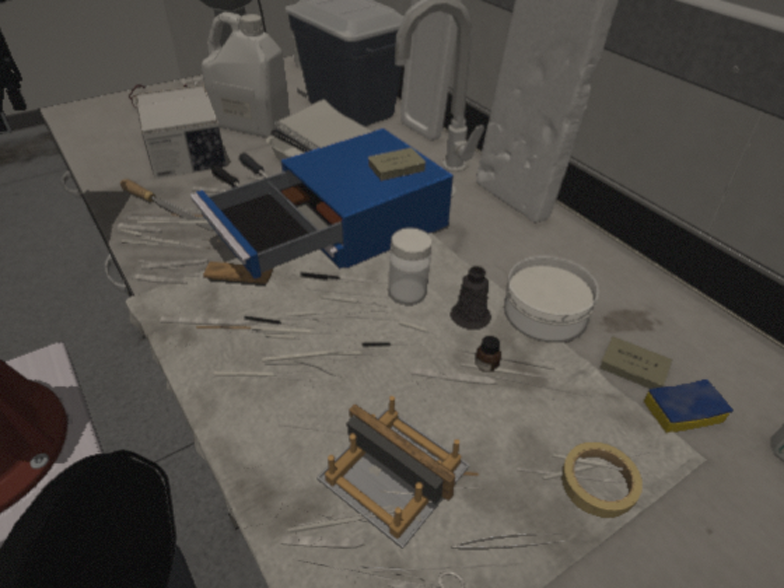

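View pics/top0.png

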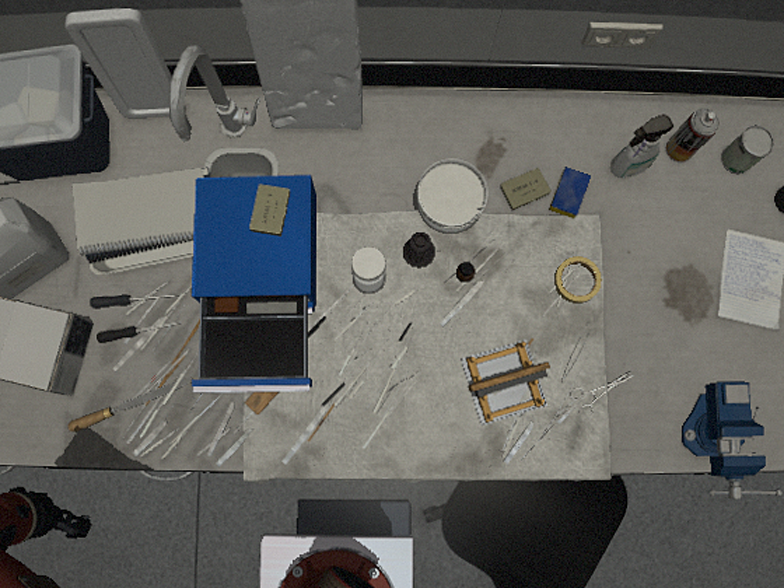

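The scene view shows the rack with the stone on edge at (400,455), the open drawer at (265,220) and its pull at (225,232). It also shows the jar at (410,265), the cone at (472,300) and the dye bottle at (488,353).

In the top view the stone is at (510,378), the drawer at (255,347) and the pull at (252,385).

What could be taken for the stone (top-view pixels):
- bar on edge in the rack (510,378)
- small bars in the drawer's rear compartment (228,305) and (270,308)
- brown block by the drawer (262,400)
- tin on the chest (270,208)
- tin on the bench (525,188)
- sponge (570,190)

I choose the one in the rack: it stands on edge with a wooden base and is the large size. Next I check it in a close crop.

```bash
cat > h.py <<'E'
import numpy as np, cv2
from scipy.spatial.transform import Rotation as R
from plant import r, eyes
C={n:eyes.camera_model(n) for n in("scene","top")}
def ray(n,uv):
    c=C[n]; k=c["k1"]; K=c["K"]
    d=np.array([(uv[0]-K[0,2])/K[0,0],(uv[1]-K[1,2])/K[1,1]]); s=d.copy()
    for _ in range(10): s=d/(1+k*(s@s))
    q=c["rotation"]; Rm=R.from_quat([q[1],q[2],q[3],q[0]])
    return c["origin"],Rm.apply([s[0],-s[1],-1])
def onz(n,uv,z):
    o,d=ray(n,uv); return o+d*(z-o[2])/d[2]
def tri(a,b):
    o1,d1=ray("scene",a);o2,d2=ray("top",b)
    t=np.linalg.lstsq(np.c_[d1,-d2],o2-o1,rcond=None)[0]
    p,q=o1+d1*t[0],o2+d2*t[1]; return (p+q)/2,np.linalg.norm(p-q)
def proj(n,P):
    c=C[n];q=c["rotation"];p=R.from_quat([q[1],q[2],q[3],q[0]]).inv().apply(np.array(P,float)-c["origin"])
    s=np.array([p[0],-p[1]])/-p[2]; s=s*(1+c["k1"]*(s@s)); return s@np.diag(np.diag(c["K"])[:2])+c["K"][:2,2]
E
python3 - <<'E'
from h import *
t=eyes.snapshot("top");s=eyes.snapshot("scene")
cv2.imwrite("pics/t.png",t);cv2.imwrite("pics/s.png",s)
def crop(i,x,y,w,h,f):return cv2.resize(i[y:y+h,x:x+w],None,fx=f,fy=f,interpolation=cv2.INTER_CUBIC)
a=crop(t,325,235,80,75,5);b=crop(s,220,270,120,120,3.125)[:375]
c=crop(t,130,195,100,45+0,4) 
out=np.zeros((600,800,3),np.uint8)
out[:375,:400]=a; out[:375,400:775]=b
c=crop(t,130,200,100,90,2.5); out[375:600,:250]=c
d=crop(s,130,110,200,90,2.5); out[375:600,260:760]=d
cv2.imwrite("pics/crop1.png",out)
# wood mask in the top view near the rack
E
```

```text
(no output)
```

View pics/crop1.png

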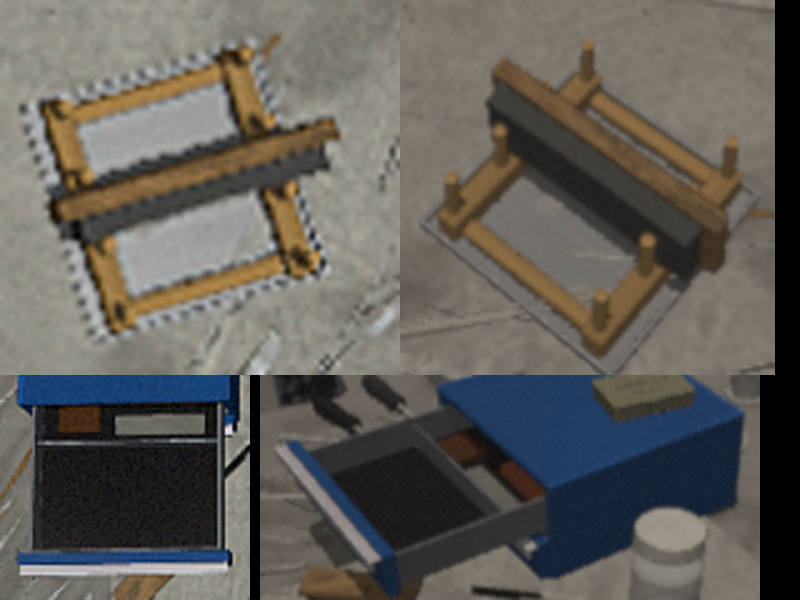

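The crop shows the large stone on edge in the rack, wood on the far side and grey towards the robot. Its upper wood edge runs in the crop from (55,208) to (337,130). The compartment is empty and its pull strip is at crop (20–230,570). The smaller bar is in the rear compartment.

```bash
python3 - <<'E'
from h import *
np.set_printoptions(precision=1,suppress=True)
T=lambda x,y:((x+.5)/5+325-.5,(y+.5)/5+235-.5)
S=lambda x,y:((x-400)/3.125+220,y/3.125+270)
D=lambda x,y:(x/2.5+130,(y-375)/2.5+200)
E_=lambda x,y:((x-260)/2.5+130,(y-375)/2.5+110)
print("stone edge top@80")
P=[onz("top",T(*p),80) for p in((53,197),(59,222),(334,121),(340,138))]
for p in P:print(p)
Q=[onz("scene",S(*p),80) for p in((503,60),(493,68),(725,213),(700,215))]
for p in Q:print("sc",p)
m=(P[0]+P[1])/2;n=(P[2]+P[3])/2;d=m-n;print("centre",(m+n)/2,"len",np.linalg.norm(d),"yaw of y axis from world y deg",np.degrees(np.arctan2(-d[0],d[1])))
t=cv2.imread("pics/t.png");h=cv2.cvtColor(t,cv2.COLOR_BGR2HSV)
# wood mask: rails
mk=cv2.inRange(h,(8,90,70),(22,255,255)); 
print("rack lip corners@8",[onz("top",T(*p),8)[:2] for p in((22,103),(250,40),(328,268),(97,340))])
print("pull near edge z=118->",[onz("top",D(*p),118)[:2] for p in((20,567),(230,566))],"lower z104",[onz("top",D(*p),104)[:2] for p in((20,574),(230,574))])
print("pull sc",[onz("scene",E_(*p),118)[:2] for p in((278,447),(385,563))])
print("walls z108",[onz("top",D(*p),108)[:2] for p in((35,445),(35,548),(221,445),(221,548))])
print("divider z102",[onz("top",D(*p),102)[:2] for p in((38,442),(219,442))])
print("chest front top z130",[onz("top",D(*p),130)[:2] for p in((20,402),(228,402))])
print("chest back ",[onz("top",(a/1.4,b/1.4),130)[:2] for a,b in((194,178),(313,176))])
for nme,a,z in(("jar",(369,257),124),("cone",(421,240),105),("bottle",(465,270),54),("tub",(450,195),60)):print(nme,onz("top",(a[0]/1.4,a[1]/1.4),z)[:2])
E
```

```text
stone edge top@80
[ 464.8 -271.4   80. ]
[ 450.5 -274.7   80. ]
[ 509.3 -434.7   80. ]
[ 499.4 -437.9   80. ]
sc [ 460.1 -277.    80. ]
sc [ 452.  -278.8   80. ]
sc [ 509.2 -432.5   80. ]
sc [ 496.9 -425.8   80. ]
centre [ 481.  -354.6   80. ] len 169.81564319043943 yaw of y axis from world y deg 15.976666424262245
rack lip corners@8 [array([ 527.6, -261.4]), array([ 566.9, -400.6]), array([ 429.1, -444.5]), array([ 386.1, -304.9])]
pull near edge z=118-> [array([448.2, 283.9]), array([452.3,  47.9])] lower z104 [array([441.4, 287.3]), array([444.4,  49.1])]
pull sc [array([442. , 283.4]), array([457.3,  42.2])]
walls z108 [array([588.7, 276.6]), array([470.7, 270.5]), array([590.6,  62.7]), array([473.2,  59.5])]
divider z102 [array([593.3, 274.9]), array([595.1,  65.8])]
chest front top z130 [array([634.3, 291. ]), array([636. ,  53.7])]
chest back  [array([885.6, 305.3]), array([890.1,  54.5])]
jar [717.8 -64.6]
cone [ 760.2 -171.8]
bottle [ 709.5 -268.1]
tub [ 875.6 -237.2]
```

Checks against the given sizes:
- **Stone edge:** 169.8 mm long (170 given), centre (480.5, -354.5), yaw 16°. The grip centre across its thickness is about (473, -357).
- **Compartment:** 122 mm deep, centre about (533, 167), yaw about 1°. The pull face is at x≈442, y≈167, so the opening is about 0.164.
- **Bystanders:** all lie at x > 700, off my path.

Now I move.

>>> jog_arm --deltas '[0.07,-0.25,0,0,0,-0.05,-1,0.15,-0.5,0,0,0,-0.1,-1,0.22,-0.75,0,0,0,-0.16,-1,0.3,-1,0,0,0,-0.21,-1,0.3,-1,0,0,0,-0.21,-1,0.3,-1,0,0,0,-0.21,-1,0.3,-1,0,0,0,-0.21,-1,0.3,-1,0,0,0,-0.21,-1]' --force 60

```text
clock: 1.2
eef_pos: [258.2, 330.2, 231.2]
tool_rot: [-0.0, 0.416, 0.91, -0.0]
ft_force: [-0.1, 1.1, 0.6]
width: 85.4
grasp_force: 0.0
```

>>> jog_arm --deltas '[0.07,-0.25,0,0,0,-0.05,-1,0.15,-0.5,0,0,0,-0.1,-1,0.22,-0.75,0,0,0,-0.16,-1,0.3,-1,0,0,0,-0.207,-1,0.3,-1,0,0,0,-0.207,-1,0.3,-1,0,0,0,-0.207,-1,0.3,-1,0,0,0,-0.207,-1,0.3,-1,0,0,0,-0.207,-1]'

```text
clock: 2.2
eef_pos: [303.2, 180.3, 231.2]
tool_rot: [-0.0, 0.601, 0.799, -0.0]
ft_force: [0.5, -0.5, 0.7]
width: 85.3
grasp_force: 0.0
```

>>> jog_arm --deltas '[0.05,-0.15,0,0,0,0,-1,0.1,-0.3,0,0,0,0,-1,0.15,-0.45,0,0,0,0,-1,0.2,-0.6,0,0,0,0,-1,0.22,-0.75,0,0,0,0,-1,0.27,-0.9,0,0,0,0,-1,0.3,-1,0,0,0,0,-1,0.3,-1,0,0,0,0,-1]'

```text
clock: 3.2
eef_pos: [348.7, 29.4, 231.3]
tool_rot: [-0.0, 0.602, 0.798, -0.0]
ft_force: [0.4, 0.7, -0.7]
width: 85.6
grasp_force: 0.0
```

>>> jog_arm --deltas '[0.05,-0.15,0,0,0,0,-1,0.1,-0.3,0,0,0,0,-1,0.15,-0.45,0,0,0,0,-1,0.2,-0.6,0,0,0,0,-1,0.22,-0.75,0,0,0,0,-1,0.27,-0.9,0,0,0,0,-1,0.3,-1,0,0,0,0,-1,0.3,-1,0,0,0,0,-1]'

```text
clock: 4.2
eef_pos: [393.7, -120.3, 231.2]
tool_rot: [-0.0, 0.602, 0.798, 0.0]
ft_force: [0.5, 0.8, 0.3]
width: 85.7
grasp_force: 0.0
```

>>> jog_arm --deltas '[0.05,-0.15,0,0,0,0,-1,0.1,-0.3,0,0,0,0,-1,0.15,-0.45,0,0,0,0,-1,0.2,-0.6,0,0,0,0,-1,0.22,-0.75,0,0,0,0,-1,0.27,-0.9,0,0,0,0,-1,0.3,-1,0,0,0,0,-1,0.3,-1,0,0,0,0,-1]'

```text
clock: 5.2
eef_pos: [438.4, -271.2, 231.0]
tool_rot: [-0.0, 0.603, 0.798, 0.0]
ft_force: [0.5, -0.2, 0.6]
width: 85.4
grasp_force: 0.0
```

>>> jog_arm --deltas '[0.06,-0.15,0,0,0,0,-1,0.12,-0.3,0,0,0,0,-1,0.18,-0.45,0,0,0,0,-1,0.23,-0.57,-0.1,0,0,0,-1,0.23,-0.57,-0.3,0,0,0,-1,0.23,-0.57,-0.5,0,0,0,-1,0.23,-0.57,-0.67,0,0,0,-1,0.23,-0.57,-0.67,0,0,0,-1]'

```text
clock: 6.2
eef_pos: [471.8, -354.1, 129.3]
tool_rot: [-0.002, 0.602, 0.799, 0.0]
ft_force: [-0.7, 0.0, 0.5]
width: 85.6
grasp_force: 0.0
```

>>> jog_arm --deltas '[0,0,-0.1,0,0,0,-1,0,0,-0.2,0,0,0,-1,0,0,-0.3,0,0,0,-1,0,0,-0.4,0,0,0,-1,0,0,-0.5,0,0,0,-1,0,0,-0.55,0,0,0,-1,0,0,-0.55,0,0,0,-0.4,0,0,-0.55,0,0,0,0]'

```text
clock: 7.2
eef_pos: [473.3, -356.1, 48.7]
tool_rot: [0.0, 0.602, 0.798, -0.0]
ft_force: [-0.5, -0.3, -0.7]
width: 51.6
grasp_force: 0.0
```

```bash
python3 - <<'E'
from h import *
t=eyes.snapshot("top");s=eyes.snapshot("scene")
a=cv2.resize(t[200:320,300:430],None,fx=3,fy=3);b=cv2.resize(s[230:390,200:345],None,fx=2.8,fy=2.8)
o=np.zeros((448,800,3),np.uint8);o[:360,:390]=a;o[:448,392:392+b.shape[1]]=b[:448];cv2.imwrite("pics/g1.png",o)
x=r.get_obs();print(x["width"],x["eef_pos"],x["joint_pos"])
E
```

```text
42.62119829570305 [ 473.35236247 -356.2061875    48.87809514] [-7.68466850e-01  5.71167416e-01 -2.27662143e-01  7.70900566e-01
 -2.53796081e-05  5.23675636e-01]
```

View pics/g1.png

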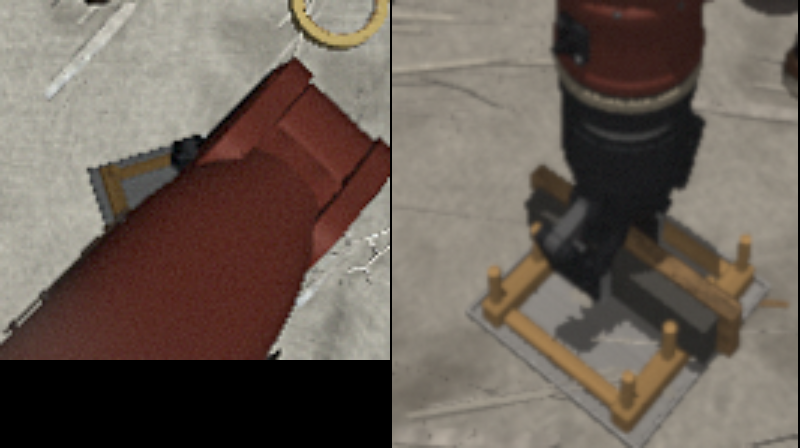

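The fingers straddle the stone near mid-length, one on each face (scene crop around (600,240)). The arm hides the stone in the top view. Next I close and lift.

>>> jog_arm --deltas '[0,0,0,0,0,0,0.5,0,0,0,0,0,0,1,0,0,0,0,0,0,1,0,0,0,0,0,0,1,0,0,0,0,0,0,1,0,0,0.02,0,0,0,1,0,0,0.05,0,0,0,1,0,0,0.1,0,0,0,1]' --force 70

```text
clock: 8.3
eef_pos: [472.8, -355.3, 63.1]
tool_rot: [-0.001, 0.602, 0.799, 0.0]
ft_force: [2.6, 0.8, -5.3]
width: 28.7
grasp_force: 68.7
```

>>> jog_arm --deltas '[0,0,0.08,0,0,0,1,0,0,0.2,0,0,0,1,0,0,0.35,0,0,0,1,0,0,0.5,0,0,0,1,0,0,0.65,0,0,0,1,0,0,0.8,0,0,0,1,0,0,0.9,0,0,0,1,0,0,0.9,0,0,0,1]'

```text
clock: 9.3
eef_pos: [473.1, -356.4, 199.5]
tool_rot: [0.001, 0.602, 0.798, -0.0]
ft_force: [0.2, -0.5, -3.7]
width: 28.4
grasp_force: 68.6
```

>>> jog_arm --deltas '[-0.01,0.06,0,0,0,0.06,1,-0.03,0.15,0,0,0,0.14,1,-0.05,0.25,0,0,0,0.225,1,-0.07,0.35,0,0,0,0.31,1,-0.09,0.45,0,0,0,0.395,1,-0.11,0.55,0,0,0,0.48,1,-0.13,0.65,0,0,0,0.565,1,-0.15,0.7,0,0,0,0.64,1]'

```text
clock: 10.3
eef_pos: [449.6, -249.8, 197.3]
tool_rot: [-0.001, -0.027, 1.0, 0.0]
ft_force: [0.5, -0.6, -4.4]
width: 28.4
grasp_force: 68.4
```

>>> jog_arm --deltas '[-0.02,0.1,0,0,0,0.085,1,-0.04,0.2,0,0,0,0.17,1,-0.06,0.3,0,0,0,0.255,1,-0.08,0.4,0,0,0,0.34,1,-0.1,0.5,0,0,0,0.425,1,-0.12,0.6,0,0,0,0.51,1,-0.14,0.67,0,0,0,0.59,1,-0.15,0.7,0,0,0,0.64,1]'

```text
clock: 11.3
eef_pos: [427.1, -145.1, 197.5]
tool_rot: [-0.0, -0.642, 0.767, 0.001]
ft_force: [1.2, 0.5, -5.0]
width: 28.6
grasp_force: 68.4
```

>>> jog_arm --deltas '[0,0,-0.05,-0.008,-0.045,0,1,0,0,-0.15,-0.018,-0.1,0,1,0,0,-0.27,-0.029,-0.165,0,1,0,0,-0.4,-0.04,-0.23,0,1,0,0,-0.53,-0.052,-0.295,0,1,0,0,-0.66,-0.064,-0.36,0,1,0,0,-0.77,-0.073,-0.41,0,1,0,0,-0.82,-0.073,-0.41,0,1]'

```text
clock: 12.3
eef_pos: [459.5, -181.2, 104.8]
tool_rot: [0.266, -0.592, 0.702, -0.293]
ft_force: [-1.3, 0.8, -4.4]
width: 28.5
grasp_force: 70.2
```

```bash
python3 - <<'E'
from h import *
s=eyes.snapshot("scene");x=r.get_obs();print(x["eef_pos"],x["tool_rot"],x["joint_pos"])
p=proj("scene",x["eef_pos"]).astype(int);print(p)
a=s[max(p[1]-90,0):p[1]+90,max(p[0]-120,0):p[0]+120];cv2.imwrite("pics/tilt.png",cv2.resize(a,None,fx=3,fy=3,interpolation=cv2.INTER_CUBIC))
E
```

```text
[ 458.46668976 -179.62488124  103.28103299] [ 0.26561451 -0.59238312  0.70269613 -0.29111736] [-0.85627979  0.18265758 -1.29919818 -0.57727404  0.50139638 -2.08037919]
[226 249]
```

View pics/tilt.png

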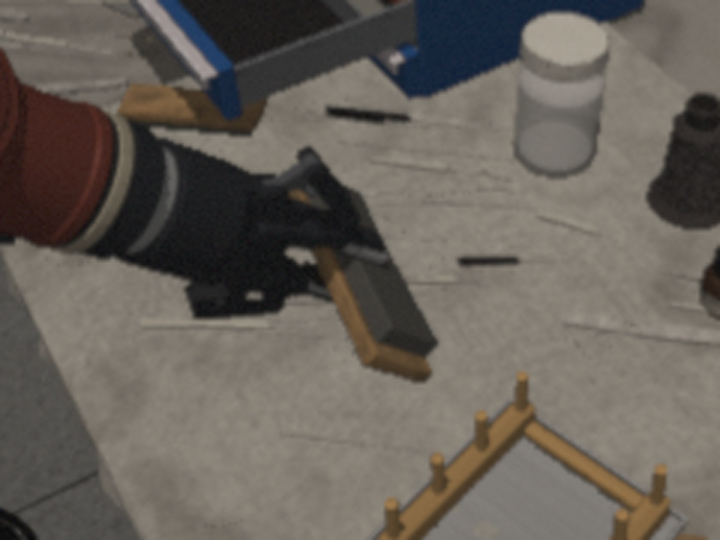

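The stone is held, tipped with the wood face down, at crop (380,290). Joint 3 is at its limit, so I place it farther out, still well short of the jar.

>>> jog_arm --deltas '[0.1,0,0,0,0,0,1,0.2,0,0,0,0,0,1,0.3,0,0,0,0,0,1,0.4,0,0,0,0,0,1,0.5,0,0,0,0,0,1,0.6,0,0,0,0,0,1,0.67,0,0,0,0,0,1,0.7,0,0,0,0,0,1]'

```text
clock: 13.35
eef_pos: [565.0, -178.7, 105.3]
tool_rot: [0.267, -0.593, 0.701, -0.292]
ft_force: [-0.7, 0.1, -4.1]
width: 28.5
grasp_force: 70.1
```

```bash
python3 - <<'E'
from h import *
x=r.get_obs();print(x["eef_pos"],x["joint_pos"]);q=x["tool_rot"];m=R.from_quat([q[1],q[2],q[3],q[0]]).as_matrix();print(m.round(3))
E
```

```text
[ 564.97064641 -178.71457982  105.33369703] [-0.62309692  0.29866377 -1.10232902 -0.58010685  0.35184615 -1.88816831]
[[-0.154 -0.676  0.721]
 [-0.988  0.125 -0.094]
 [-0.027 -0.726 -0.687]]
```

>>> jog_arm --deltas '[0,0,-0.06,0,0,0,1,0,0,-0.13,0,0,0,1,0,0,-0.2,0,0,0,1,0,0,-0.27,0,0,0,1,0,0,-0.34,0,0,0,1,0,0,-0.41,0,0,0,1,0,0,-0.45,0,0,0,1,0,0,-0.47,0,0,0,1]'

```text
clock: 14.35
eef_pos: [564.2, -178.8, 34.5]
tool_rot: [0.266, -0.593, 0.701, -0.292]
ft_force: [-0.2, 0.4, -4.5]
width: 28.4
grasp_force: 70.1
```

>>> jog_arm --deltas '[0,0,-0.01,0,0,0,1,0,0,-0.018,0,0,0,1,0,0,-0.026,0,0,0,1,0,0,-0.034,0,0,0,1,0,0,-0.04,0,0,0,1,0,0,-0.04,0,0,0,1,0,0,-0.04,0,0,0,1,0,0,-0.04,0,0,0,1]'

```text
clock: 15.35
eef_pos: [564.9, -178.8, 29.5]
tool_rot: [0.267, -0.593, 0.701, -0.293]
ft_force: [-0.5, 3.8, 5.2]
width: 28.1
grasp_force: 71.2
```

>>> jog_arm --deltas '[0,0,0,0,0,0,0.2,0,0,0,0,0,0,0.1,0,0,0,0,0,0,0.1,-0.02,0.003,0.02,0,0,0,0.1,-0.05,0.007,0.05,0,0,0,0.1,-0.09,0.012,0.09,0,0,0,0.1,-0.13,0.017,0.13,0,0,0,0.1,-0.17,0.022,0.17,0,0,0,0.1]' --force 20

```text
clock: 16.35
eef_pos: [538.6, -175.6, 55.1]
tool_rot: [0.267, -0.593, 0.701, -0.293]
ft_force: [-0.1, 0.3, -0.2]
width: 38.7
grasp_force: 0.0
```

```bash
python3 - <<'E'
from h import *
s=eyes.snapshot("scene");x=r.get_obs();print(x["eef_pos"],x["ft_force"],x["grasp_force"])
p=proj("scene",x["eef_pos"]).astype(int);print(p)
a=s[max(p[1]-80,0):p[1]+80,max(p[0]-100,0):p[0]+100];cv2.imwrite("pics/rel.png",cv2.resize(a,None,fx=3,fy=3,interpolation=cv2.INTER_CUBIC))
E
```

```text
[ 538.11176228 -175.37757831   55.46091061] [ 0.03906069 -0.00595098 -1.15268846] 0.0
[259 248]
```

View pics/rel.png

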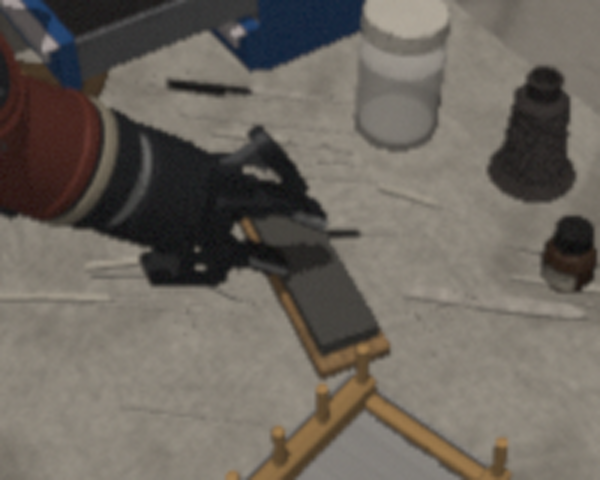

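>>> jog_arm --deltas '[-0.07,0.01,0.07,0,0,0,0.1,-0.17,0.02,0.17,0,0,0,0.1,-0.25,0.1,0.3,0,0,0,0,-0.3,0.25,0.45,0.01,0.08,0,-0.5,-0.3,0.4,0.6,0.02,0.16,0,-1,-0.3,0.6,0.75,0.03,0.24,0,-1,-0.3,0.75,0.85,0.04,0.32,0,-1,-0.3,0.9,0.9,0.05,0.385,0,-1]'

```text
clock: 17.4
eef_pos: [495.0, -45.1, 187.8]
tool_rot: [0.074, -0.641, 0.76, -0.076]
ft_force: [1.7, -0.7, -0.5]
width: 85.3
grasp_force: 0.0
```

```bash
python3 - <<'E'
from h import *
t=eyes.snapshot("top");s=eyes.snapshot("scene")
cv2.imwrite("pics/t2.png",t);cv2.imwrite("pics/s2.png",s)
p=proj("top",[565,-180,20]).astype(int);q=proj("scene",[565,-180,20]).astype(int);print(p,q,r.get_obs()["eef_pos"],r.get_obs()["tool_rot"])
a=cv2.resize(t[p[1]-45:p[1]+45,p[0]-45:p[0]+45],None,fx=4.4,fy=4.4,interpolation=cv2.INTER_CUBIC)
b=cv2.resize(s[q[1]-45:q[1]+45,q[0]-45:q[0]+45],None,fx=4.4,fy=4.4,interpolation=cv2.INTER_CUBIC)
cv2.imwrite("pics/flat.png",np.hstack([a,b]))
E
```

```text
[302 242] [271 255] [498.38099176 -44.31849498 189.07182081] [ 0.07490812 -0.64207693  0.75919533 -0.07581853]
```

View pics/flat.png

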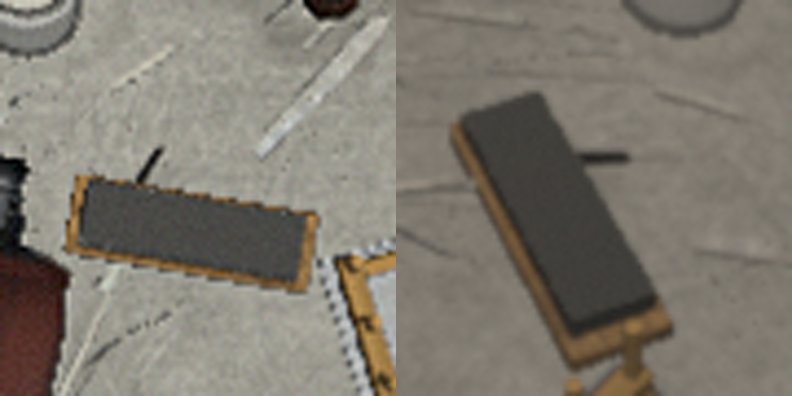

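The stone lies flat, base down: grey face at left-panel (195,230), with the wood rim visible all round. Next I measure it.

```bash
python3 - <<'E'
from h import *
np.set_printoptions(precision=1,suppress=True)
f=4.4;T=lambda x,y:((x+.5)/f+302-45-.5,(y+.5)/f+242-45-.5)
for c,z in(([(78,176),(317,212),(305,292),(67,252)],14),([(90,180),(306,214),(293,285),(80,244)],29)):
    P=np.array([onz("top",T(*p),z)[:2] for p in c]);print(P,"c",P.mean(0),"L",np.linalg.norm(P[0]-P[1]),np.linalg.norm(P[1]-P[2]))
    d=P[0]+P[3]-P[1]-P[2];print("yaw",np.degrees(np.arctan2(-d[0],d[1])))
x=r.get_obs();q=x["tool_rot"];m=R.from_quat([q[1],q[2],q[3],q[0]]);M=m.as_matrix()
yaw=np.degrees(np.arctan2(M[1,1],M[0,1]));print(M.round(3),yaw)
for ty in(-10,-9,-8,-7,-6,-5,0,1):
    g=np.array([[-np.sin(np.radians(ty)),-np.cos(np.radians(ty)),0]]).T
    Y=np.array([-np.cos(np.radians(ty)),-np.sin(np.radians(ty)),0]);Z=np.array([0,0,-1.]);X=np.cross(Y,Z)
    print(ty,(R.from_matrix(np.c_[X,Y,Z])*m.inv()).as_rotvec(degrees=True)/120*1000//1/1000, x["joint_pos"][5])
E
```

```text
[[ 582.1  -96.3]
 [ 558.4 -260. ]
 [ 503.4 -251.3]
 [ 529.6  -89.2]] c [ 543.4 -174.2] L 165.43967832675006 55.68762594630123
yaw -8.699036374705518
[[ 577.  -104.5]
 [ 554.8 -251. ]
 [ 506.5 -241.8]
 [ 533.2  -98.1]] c [ 542.9 -173.9] L 148.18713365272993 49.235551315177126
yaw -9.56997427410851
[[-0.2 -1.   0.2]
 [-1.   0.2 -0. ]
 [-0.  -0.2 -1. ]] 170.34204173405587
-10 [ 0.   0.1 -0. ] -1.6585226344999602
-9 [0.  0.1 0. ] -1.6585226344999602
-8 [0.  0.1 0. ] -1.6585226344999602
-7 [0.  0.1 0. ] -1.6585226344999602
-6 [0.  0.1 0. ] -1.6585226344999602
-5 [0.  0.1 0. ] -1.6585226344999602
0 [0.  0.1 0.1] -1.6585226344999602
1 [-0.   0.1  0.1] -1.6585226344999602
```

```bash
cat >> h.py <<'E'
def turn(ty):
    q=r.get_obs()["tool_rot"];m=R.from_quat([q[1],q[2],q[3],q[0]]);a=np.radians(ty)
    Y=np.array([-np.cos(a),-np.sin(a),0]);Z=np.array([0,0,-1.])
    return (R.from_matrix(np.c_[np.cross(Y,Z),Y,Z])*m.inv()).as_rotvec(degrees=True)/120
E
python3 -c "
from h import *
print(turn(-9.3).round(3), ((np.array([543,-174,110])-r.get_obs()['eef_pos'])/150).round(3))"
```

```text
[0.009 0.102 0.002] [ 0.297 -0.865 -0.527]
```

>>> jog_arm --deltas '[0.05,-0.15,0,0.003,0.03,0.001,-1,0.1,-0.3,0,0.006,0.06,0.002,-1,0.15,-0.45,0,0.009,0.102,0.002,-1,0.2,-0.6,-0.1,0.009,0.102,0.002,-1,0.26,-0.75,-0.25,0.009,0.102,0.002,-1,0.297,-0.865,-0.4,0.009,0.102,0.002,-1,0.297,-0.865,-0.527,0.009,0.102,0.002,-1,0.297,-0.865,-0.527,0.009,0.102,0.002,-1]'

```text
clock: 18.5
eef_pos: [537.8, -175.5, 103.8]
tool_rot: [-0.001, -0.646, 0.763, 0.002]
ft_force: [0.3, 0.7, -0.5]
width: 84.9
grasp_force: 0.0
```

```bash
python3 -c "
from h import *
print(turn(-9.3).round(3), ((np.array([543,-174,0])-r.get_obs()['eef_pos'])/150).round(3),r.get_obs()['eef_pos'])"
```

```text
[-0.001 -0.002  0.002] [ 0.035  0.01  -0.692] [ 537.79286884 -175.52548232  103.75979537]
```

>>> jog_arm --deltas '[0.035,0.01,-0.1,0,-0.002,0.002,-1,0.035,0.01,-0.22,0,-0.002,0.002,-1,0.035,0.01,-0.35,0,-0.002,0.002,-1,0.035,0.01,-0.48,0,-0.002,0.002,-1,0.035,0.01,-0.58,0,-0.002,0.002,-1,0.035,0.01,-0.65,0,-0.002,0.002,-1,0.035,0.01,-0.68,0,-0.002,0.002,-1,0.035,0.01,-0.685,0,-0.002,0.002,-1]' --force 60

```text
clock: 19.5
eef_pos: [545.3, -174.2, 3.4]
tool_rot: [0.001, -0.648, 0.762, -0.001]
ft_force: [0.7, -0.8, 0.4]
width: 85.3
grasp_force: 0.0
```

>>> jog_arm --deltas '[0,0,0,0,0,0,-0.5,0,0,0,0,0,0,0,0,0,0,0,0,0,1,0,0,0,0,0,0,1,0,0,0,0,0,0,1,0,0,0,0,0,0,1,0,0,0.02,0,0,0,1,0,0,0.05,0,0,0,1]'

```text
clock: 20.5
eef_pos: [544.9, -174.0, 10.8]
tool_rot: [0.001, -0.648, 0.762, -0.001]
ft_force: [-0.1, -0.8, -4.8]
width: 53.8
grasp_force: 63.9
```

>>> jog_arm --deltas '[0,0,0.06,0,0,0,1,0,0,0.16,0,0,0,1,0,0,0.3,0,0,0,1,0,0,0.45,0,0,0,1,0,0,0.6,0,0,0,1,0,0.05,0.75,0,0,0,1,0,0.12,0.9,0,0,0,1,0,0.2,1,0,0,0,1]'

```text
clock: 21.5
eef_pos: [545.5, -144.0, 162.8]
tool_rot: [0.001, -0.648, 0.762, -0.002]
ft_force: [0.8, -0.4, -4.3]
width: 53.7
grasp_force: 64.0
```

>>> jog_arm --deltas '[0,0.1,0,0,0,0.01,1,-0.01,0.23,0,0,0,0.02,1,-0.02,0.36,0,0,0,0.03,1,-0.03,0.49,0,0,0,0.04,1,-0.04,0.62,0,0,0,0.06,1,-0.05,0.75,0,0,0,0.07,1,-0.06,0.88,0,0,0,0.086,1,-0.07,1,0,0,0,0.086,1]'

```text
clock: 22.5
eef_pos: [534.6, 7.1, 160.9]
tool_rot: [-0.001, 0.714, -0.7, 0.001]
ft_force: [0.0, -0.5, -3.6]
width: 53.6
grasp_force: 64.0
```

>>> jog_arm --deltas '[0,0.13,0,0,0,0,1,0,0.26,0,0,0,0,1,0,0.4,0,0,0,0,1,0,0.54,0,0,0,0,1,0,0.68,0,0,0,0,1,0,0.8,0,0,0,0,1,0,0.9,0,0,0,0,1,0,0.95,0,0,0,0,1]'

```text
clock: 23.5
eef_pos: [534.7, 149.2, 160.8]
tool_rot: [-0.001, 0.714, -0.7, 0.001]
ft_force: [-0.6, -0.6, -4.3]
width: 54.1
grasp_force: 64.0
```

```bash
python3 - <<'E'
from h import *
s=eyes.snapshot("scene");t=eyes.snapshot("top");x=r.get_obs()
print(turn(1).round(3), x["eef_pos"],((np.array([533,167,85])-x['eef_pos'])/150).round(3))
cv2.imwrite("pics/t3.png",t);cv2.imwrite("pics/s3.png",s)
a=cv2.resize(s[90:210,120:280],None,fx=3,fy=3,interpolation=cv2.INTER_CUBIC)
b=cv2.resize(t[190:290,120:240],None,fx=2.6,fy=2.6,interpolation=cv2.INTER_CUBIC)
o=np.zeros((360,800,3),np.uint8);o[:,:480]=a;o[:260,485:485+312]=b;cv2.imwrite("pics/over.png",o)
E
```

```text
[-0.     0.001 -0.001] [534.66090172 148.90862491 160.81390852] [-0.011  0.121 -0.505]
```

View pics/over.png

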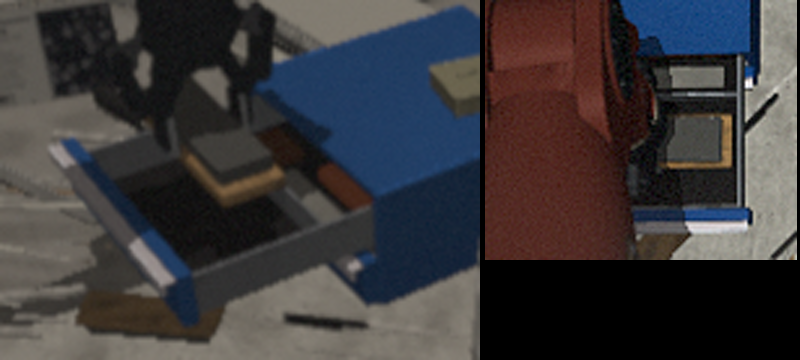

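The stone hangs level over the compartment. Its right end shows in the top panel at (732,113)–(732,168). I use that end to find the offset along y.

```bash
python3 - <<'E'
from h import *
for p in((732,113),(732,168)):print(onz("top",((p[0]-485+.5)/2.6+119.5,(p[1]+.5)/2.6+189.5),171).round(1))
for p,z in(((741,60),108),((741,205),108),((700,97),102),((700,232),118)):print(p,onz("top",((p[0]-485+.5)/2.6+119.5,(p[1]+.5)/2.6+189.5),z).round(1))
E
```

```text
[565.2  65.3 171. ]
[507.4  63.7 171. ]
(741, 60) [634.8  64.7 108. ]
(741, 205) [475.   60.3 108. ]
(700, 97) [594.1 109.4 102. ]
(700, 232) [444.6 102.4 118. ]
```

>>> jog_arm --deltas '[-0.01,0.04,0,0,0,0,1,-0.01,0.08,0,0,0,0,1,-0.01,0.118,0,0,0,0,1,-0.01,0.118,-0.1,0,0,0,1,-0.01,0.118,-0.22,0,0,0,1,-0.01,0.118,-0.34,0,0,0,1,-0.01,0.118,-0.46,0,0,0,1,-0.01,0.118,-0.525,0,0,0,1]'

```text
clock: 24.6
eef_pos: [532.2, 165.7, 80.4]
tool_rot: [-0.0, 0.714, -0.701, 0.0]
ft_force: [-0.4, 0.2, -4.9]
width: 53.7
grasp_force: 64.0
```

>>> jog_arm --deltas '[0,0,-0.01,0,0,0,1,0,0,-0.02,0,0,0,1,0,0,-0.03,0,0,0,1,0,0,-0.04,0,0,0,1,0,0,-0.04,0,0,0,1,0,0,-0.04,0,0,0,1,0,0,-0.04,0,0,0,1,0,0,-0.04,0,0,0,1]'

```text
clock: 25.6
eef_pos: [533.5, 166.1, 76.4]
tool_rot: [-0.001, 0.714, -0.701, 0.001]
ft_force: [1.0, 0.2, -0.5]
width: 53.8
grasp_force: 64.4
```

>>> jog_arm --deltas '[0,0,-0.007,0,0,0,1,0,0,-0.007,0,0,0,1,0,0,-0.007,0,0,0,0.0,0,0,-0.007,0,0,0,-0.6,0,0,-0.007,0,0,0,-0.6,0,0,-0.007,0,0,0,-0.6,0,0,0.03,0,0,0,-0.6,0,0,0.08,0,0,0,-0.6]'

```text
clock: 26.6
eef_pos: [533.1, 166.0, 88.5]
tool_rot: [-0.001, 0.714, -0.701, 0.001]
ft_force: [-0.4, 0.8, 0.7]
width: 68.3
grasp_force: 0.0
```

>>> jog_arm --deltas '[0,0,0.1,0,0,0,-0.6,0,0,0.2,0,0,0,-0.6,0,0,0.3,0,0,0,-0.6,0,0,0.42,0,0,0,-0.4,0,0,0.54,0,0,0,0,-0.1,0,0.6,0,0,0,0.5,-0.3,0,0.6,0,0,0,1,-0.5,0,0.6,0,0,0,1]'

```text
clock: 27.6
eef_pos: [456.2, 165.9, 178.1]
tool_rot: [-0.001, 0.714, -0.701, 0.001]
ft_force: [-0.1, 0.7, 0.9]
width: 0.1
grasp_force: 0.0
```

>>> jog_arm --deltas '[-0.2,0,0,0,0,0,1,-0.4,0,0,0,0,0,1,-0.55,0,0,0,0,0,1,-0.6,0,0,0,0,0,1,-0.6,0,0,0,0,0,1,-0.6,0,0,0,0,0,1,-0.6,0,0,0,0,0,1,-0.6,0,0,0,0,0,1]'

```text
clock: 28.6
eef_pos: [368.5, 166.0, 178.0]
tool_rot: [-0.001, 0.714, -0.701, 0.001]
ft_force: [0.4, -0.5, 0.2]
width: -0.1
grasp_force: 0.0
```

```bash
python3 - <<'E'
from h import *
s=eyes.snapshot("scene");t=eyes.snapshot("top");x=r.get_obs()
print(x["eef_pos"],turn(1).round(3))
a=cv2.resize(s[90:210,120:280],None,fx=3,fy=3,interpolation=cv2.INTER_CUBIC)
b=cv2.resize(t[190:290,120:240],None,fx=2.6,fy=2.6,interpolation=cv2.INTER_CUBIC)
o=np.zeros((360,800,3),np.uint8);o[:,:480]=a;o[:260,485:485+312]=b;cv2.imwrite("pics/in.png",o)
E
```

```text
[368.32425372 165.96817804 178.0061454 ] [-0.     0.001 -0.   ]
```

View pics/in.png

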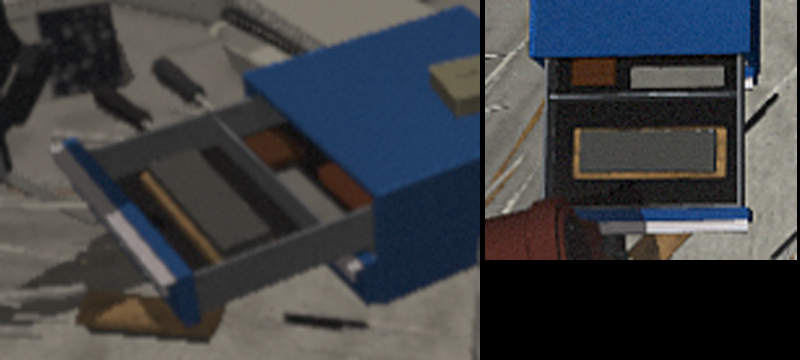

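The stone lies flat and centred in the compartment: top panel (650,152), wood rim visible all round. Next I lower the shut fingers in front of the pull and push.

>>> jog_arm --deltas '[0,0,-0.12,0,0,0,1,0,0,-0.25,0,0,0,1,0,0,-0.38,0,0,0,1,0,0,-0.48,0,0,0,1,0,0,-0.51,0,0,0,1,0.06,0,-0.51,0,0,0,1,0.14,0,-0.51,0,0,0,1,0.22,0,-0.51,0,0,0,1]'

```text
clock: 29.7
eef_pos: [402.8, 166.1, 102.1]
tool_rot: [-0.002, 0.714, -0.701, 0.001]
ft_force: [-0.5, -0.1, -0.2]
width: 0.3
grasp_force: 0.0
```

>>> jog_arm --deltas '[0.06,0,0,0,0,0,1,0.12,0,0,0,0,0,1,0.18,0,0,0,0,0,1,0.24,0,0,0,0,0,1,0.3,0,0,0,0,0,1,0.37,0,0,0,0,0,1,0.44,0,0,0,0,0,1,0.51,0,0,0,0,0,1]'

```text
clock: 30.7
eef_pos: [478.4, 166.0, 101.6]
tool_rot: [-0.001, 0.714, -0.7, 0.001]
ft_force: [-1.2, 0.9, -0.3]
width: -0.3
grasp_force: 0.8
```

>>> jog_arm --deltas '[0.07,0,0,0,0,0,1,0.14,0,0,0,0,0,1,0.21,0,0,0,0,0,1,0.28,0,0,0,0,0,1,0.35,0,0,0,0,0,1,0.42,0,0,0,0,0,1,0.48,0,0,0,0,0,1,0.52,0,0,0,0,0,1]'

```text
clock: 31.7
eef_pos: [556.4, 165.9, 101.6]
tool_rot: [-0.001, 0.714, -0.701, 0.001]
ft_force: [-0.6, 0.4, 0.5]
width: -0.1
grasp_force: 0.7
```

>>> jog_arm --deltas '[0.02,0,0,0,0,0,1,0.04,0,0,0,0,0,1,0.06,0,0,0,0,0,1,0.08,0,0,0,0,0,1,0.1,0,0,0,0,0,1,0.12,0,0,0,0,0,1,0.14,0,0,0,0,0,1,0.16,0,0,0,0,0,1]'

```text
clock: 32.7
eef_pos: [579.9, 166.0, 101.6]
tool_rot: [-0.001, 0.714, -0.701, 0.001]
ft_force: [-1.4, 1.2, 0.1]
width: 0.3
grasp_force: 0.7
```

>>> jog_arm --deltas '[0.01,0,0,0,0,0,1,0.02,0,0,0,0,0,1,0.03,0,0,0,0,0,1,0.04,0,0,0,0,0,1,0.04,0,0,0,0,0,1,0.04,0,0,0,0,0,1,0.04,0,0,0,0,0,1,0.04,0,0,0,0,0,1]'

```text
clock: 33.7
eef_pos: [585.1, 166.0, 101.6]
tool_rot: [-0.001, 0.714, -0.7, 0.0]
ft_force: [-5.2, 1.6, 1.6]
width: -0.0
grasp_force: 2.5
```

>>> jog_arm --deltas '[0.01,0,0,0,0,0,1,0.02,0,0,0,0,0,1,0.03,0,0,0,0,0,1,0.04,0,0,0,0,0,1,0.045,0,0,0,0,0,1,0.05,0,0,0,0,0,1,0.055,0,0,0,0,0,1,0.055,0,0,0,0,0,1]'

```text
clock: 34.7
eef_pos: [594.3, 165.8, 101.6]
tool_rot: [-0.001, 0.714, -0.701, 0.001]
ft_force: [-0.6, 0.6, 1.0]
width: 0.3
grasp_force: 0.5
```

>>> jog_arm --deltas '[0.005,0,0,0,0,0,1,0.01,0,0,0,0,0,1,0.015,0,0,0,0,0,1,0.02,0,0,0,0,0,1,0.02,0,0,0,0,0,1,0.02,0,0,0,0,0,1,0.02,0,0,0,0,0,1,0.02,0,0,0,0,0,1]'

```text
clock: 35.7
eef_pos: [595.6, 165.8, 101.6]
tool_rot: [-0.0, 0.714, -0.7, 0.0]
ft_force: [-7.6, -1.1, 4.8]
width: 0.2
grasp_force: 4.0
```

Contact is now firm at the end stop, 11 mm beyond where the catch began. I back off and look.

>>> jog_arm --deltas '[-0.03,0,0,0,0,0,1,-0.08,0,0,0,0,0,1,-0.15,0,0,0,0,0,1,-0.25,0,0,0,0,0,1,-0.4,0,0,0,0,0,1,-0.55,0,0,0,0,0,1,-0.7,0,0,0,0,0,1,-0.8,0,0,0,0,0,1]'

```text
clock: 36.7
eef_pos: [475.4, 166.0, 101.7]
tool_rot: [-0.001, 0.714, -0.7, 0.001]
ft_force: [0.5, 0.1, -0.2]
width: 0.1
grasp_force: 0.0
```

```bash
python3 - <<'E'
from h import *
s=eyes.snapshot("scene");t=eyes.snapshot("top")
a=cv2.resize(s[70:210,120:320],None,fx=2.4,fy=2.4,interpolation=cv2.INTER_CUBIC)
b=cv2.resize(t[170:290,120:240],None,fx=2.6,fy=2.6,interpolation=cv2.INTER_CUBIC)
o=np.zeros((360,800,3),np.uint8);o[:336,:480]=a;o[:312,485:485+312]=b;cv2.imwrite("pics/shut.png",o)
E
```

```text
(no output)
```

View pics/shut.png

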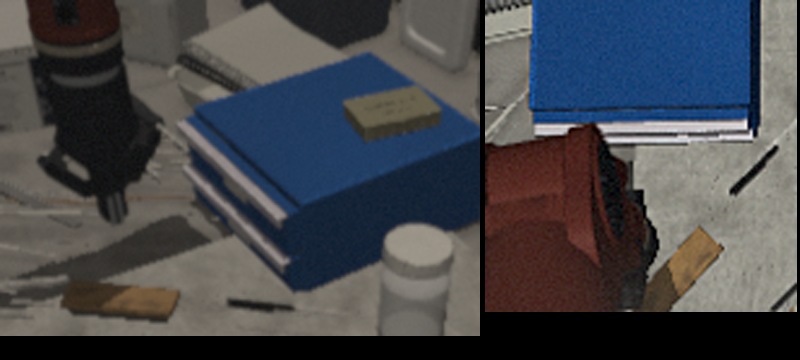

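The drawer is flush with the chest face (left panel, pull at (230,165)), and the arm stands clear of it.

```bash
python3 -c "
from plant import r
print(r.job_done())"
```

```text
the job is handed in; nothing more can be done
None
```

The oilstone is base down in the front compartment and the drawer is shut past its catch; the job was handed in at about 37 s, and no verdict came back.

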